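Balance the loaded ring mandrel on the fulcrum edge

ROBOT

A 7-joint arm with a two-finger parallel gripper is mounted at the origin on the work surface. World frame = base frame: x ahead of the robot, y to its left, z up, the work surface at z = 0. Lengths are in m, angles in degrees, forces in N, time in s.
With the tool pointing down it reaches from about 0.4 to 0.85 m from the base axis. Payload 10.4 kg.
Tool frame: the origin (TCP) lies between the finger pads; the fingertips stand ahead of it and the grasp point (between the pads) lies 6 mm ahead of it (ctrl.tip_extent is the y of the fingertips in the tool frame, in m); y points along the fingers, x is the direction in which the jaws open and shut, and the axes are right-handed (so a half turn about y gives the same grasp; the last joint's range is limited). The gripper opens to 85 mm and grips with 20 to 120 N. Pads are 22 mm wide; open, the fingers measure 114 mm over their backs; the gripper's body (76 mm by 85 mm) begins 54 mm behind the grasp point. The pads swing forward as they close: fully open they stand 13 mm farther back than shut.
Start: joints at [72.846, 19.034, -3.707, 83.658, 1.238, 77.344, -5.071], TCP at [0.171, -0.601, 0.256] pointing down, gripper open.
Joint ranges: [-148.97, 148.97], [-28.65, 121.19], [-84.17, 76.75], [9.2, 138.47], [-72.65, 252.65], [3.7, 117.97], [-149.18, 149.18]. Speed limits (degrees/s): [127.2, 127.2, 159.86, 159.86, 180, 180, 180].

INTERFACE

Orientations are given as a 3x3 rotation matrix whose columns are the frame's x, y, z axes.
In Python, from plant import status, optics, job, ctrl gives the robot as it stands. The module is installed in compiled form; this text tells all that it offers.
- The arm moves only by the tool send_rows, never from a script. Its argument "moves" is a list of rows, each a list of 3 entries, a list of its own where there are three numbers: the turn, a rotation vector about the tool's x, y, z in rad, then the shift along the tool's x, y, z in mm, then the finger opening in mm, from 0 to 85.4. In form: [[[rx, ry, rz], [tx, ty, tz], fingers], ...]. A call has 1 to 20 rows; each row is the pose to reach, as a shift and turn from the pose commanded when the call began, along the tool's axes at that moment; what a row does not reach only later rows make up. A row lasts 1/8 s, in which the tool goes at most 62.5 mm and 10.7 degrees, less where a joint would pass 70% of its speed; a pose out of reach is approached as far as the arm can. A call with a gripper value outside its range is refused whole. The fingers move at their own pace and stop on an object; the grip force is fixed at half the most. Time passes only in rows, so rows that repeat a pose let the fingers close. It gives the time, the measured TCP pose, the force and the opening at its end, in the units of the state.
- status.read_state(): the state, without advancing time (a new reading comes with each control period).
- optics.camera(name): name is "scene" or "side" or "wrist"; returns (picture, depth): 480x640x3 uint8, blue, green, red; 480x640 float32, m along the optical axis (not along the pixel's ray), 0 where there is no reading.
- optics.camera_info(name): a dict with "mtx" (3x3 intrinsics, pixels), "world_to_cam" (4x4, takes a point from world to camera coordinates). Camera axes: x right, y down, z forward; pixel columns grow to the right and rows downward; lengths in m; the calibration is good to about 2 mm. A picture is of the moment at which its call begins: read the wrist's pose just before it. camera_info takes no time and is no camera call; for the wrist camera it gives the pose at the moment of the call.
- job.close_job(): hands the job in, once; it reports no verdict.
The state is a dict: "clock": time; "joints": joint angles; "joint_velocities": joint speeds; "joint_efforts": joint torques, N m; "ee_pos": TCP position; "tcp_rot": TCP orientation; "wrist_force": force on the tool from outside, world axes, zero at the start; "wrist_torque": the same for the moment, N m; "finger_gap": finger opening in m.
Only numpy, scipy, OpenCV 4.12 (cv2) and the standard library are available. Lean on these libraries where they do the work, as an engineer would, in place of code of your own. Each camera call takes 0.05 s, during which the arm holds its last target. There are 200 camera calls.

TASK

Pick up the boxwood ring mandrel and find its balance point by feel: lay its flat-sided handle square across the upright edge of the fulcrum block, gently and without dropping it or pressing it down hard, shift it until it balances, then let go so that it lies level on that edge alone. A lead core is hidden somewhere in the handle, so the balance point cannot be seen. Leave the other things on the bench where they are.

Things in the scene. Friction and masses are not known exactly. Their poses are not given: they have to be found in the camera images.
- mandrel: Boxwood ring mandrel, 332 mm long, 0.26 to 0.34 kg, lying loose and level on the bench: square-sided handle 200 mm long (x), 26 wide (y), 22 high, flat below; at +x a round nose, 120 mm, tapering from 21 to 12 mm diameter; at -x a round pommel 18 mm in diameter, 12 mm long. Origin: centre of the handle's underside, 100 mm from either handle end; x points along it to the nose, z up.
- pommel (a point): Centre of the pommel's end face, 112 mm along -x from the mandrel's origin, 11 mm above its underside. The hidden core is fixed at another place in the handle each time: the mandrel's balance point lies between 25 mm on the pommel side (-x) and 50 mm on the nose side (+x) of the mandrel's origin, on its centre line.
- fulcrum: Dark steel block 80 (x) by 80 (y) by 16 mm high, fixed to the bench, with an upright steel blade on its middle, 8 mm thick (x), 60 mm long (y); the blade's flat level top edge is 42 mm above the bench (a 22 mm thick shoulder at its foot ends 26 mm up). Origin: centre of the block's underside; x across the edge, y along it, z up. The mandrel is to lie along this x, either way round.
- edge (a point): Middle of the blade's top edge, 42 mm above the bench; axes as the fulcrum's.
- ring: Bystander: tarnished pewter Claddagh ring, 24 mm across, lying flat. Origin: centre of its underside.
- brush: Bystander: brass-bristled polishing brush, 170 mm long, lying. Origin: underside, x along it.
- tin: Bystander: black enamelled repair tin, 78 by 103 by 39 mm. Origin: centre of its underside.
- block: Bystander: loose plain steel bench block, 64 by 64 by 20 mm, no blade on it. Origin: centre of its underside.
- hammer: Bystander: hammer, 230 mm long, lying. Origin: underside, x along it.
- jar: Bystander: small glass jar, 52 mm across, 60 mm high. Origin: centre of its underside.
- dish: Bystander: small white dish, 70 mm across, 28 mm high. Origin: centre of its underside.
Not all that is in view belongs to the job. What is shaped like the fulcrum but blue or red is not meant.

How it is judged (in metres and radians):
On the way, in this order (a step that is already met when the one before it is completed fails the run):
1. the mandrel is lifted clear of the bench in the fingers (height (world z) of mandrel above 0.03 m and contact force between mandrel and the fingers above 0.5 N), for 0.1 s.
2. the mandrel bears on the fulcrum's edge, level, while the fingers still hold it (contact force between mandrel and fulcrum above 0.2 N and contact force between mandrel and the fingers above 0.5 N and angle between mandrel's own z axis and vertical below 0.2 rad), for 0.1 s.
At the end, for the whole second after the job is handed in: Released and at rest, the mandrel lies with its handle's underside on the blade's top edge (height within 4 to 6 mm), level within 0.05 rad, square across the edge within 0.2 rad, its centre line within 25 mm of the edge's middle, bearing on it with over 0.5 N (angle between mandrel's own z axis and vertical below 0.05 rad and contact force between mandrel and fulcrum above 0.5 N and z of mandrel in the frame of edge between -0.004 and 0.006 m and y of mandrel in the frame of edge between -0.025 and 0.025 m and x of mandrel in the frame of edge between -0.08 and 0.08 m and angle between the x axis of mandrel and the x axis of fulcrum, either way round below 0.2 rad and linear speed of mandrel below 0.02 m/s and angular speed of mandrel below 0.15 rad/s and contact force between mandrel and the fingers below 0.05 N); the robot touches nothing.
It fails at once if the mandrel is pressed or dropped on the fulcrum with more than 20 N (contact force between mandrel and fulcrum above 20 N).
It fails at once if a bystander is moved more than 30 mm (distance of any of ring, brush, tin, block, hammer, jar, dish from where it was at the start of the episode above 0.03 m).
It also fails if it takes over 72 s, if anything falls off the work surface, if the arm or the gripper's body presses on something with over 40 N, if the wrist force passes 120 N, or if a joint passes its speed limit or range.

## Working session

There is one attempt and no reset: what is moved stays moved. The work goes in short steps, Python scripts to look and compute and a tool call to move; the robot and the scene stay as the last step left them, time stands still between calls to the robot, and variables do not carry over. Pictures are saved under pics/ and viewed, about 8 in all and at most 12, crops included, and the job is handed in when it is done.

Besides the shell and the picture viewer there is one more tool, called as a command line: name --argument value ..., lists and objects as JSON in quotes. send_rows: Moves the arm, as the interface text tells. Its arguments: {"type":"object","properties":{"moves":{"type":"array"}},"required":["moves"]}

```bash
mkdir -p pics; cat > h.py <<'E'
import numpy as np, cv2
from plant import status, optics, job, ctrl
def cam(n):
    i=optics.camera_info(n); p,d=optics.camera(n); return p,d,np.array(i["mtx"]),np.array(i["world_to_cam"])
def pts(d,K,T,uv):
    uv=np.asarray(uv); z=d[uv[:,1],uv[:,0]]; 
    c=np.c_[(uv[:,0]-K[0,2])/K[0,0]*z,(uv[:,1]-K[1,2])/K[1,1]*z,z]
    return (c-T[:3,3])@T[:3,:3]
def ray(K,T,u,v,h):
    o=-T[:3,:3].T@T[:3,3]; r=T[:3,:3].T@np.linalg.inv(K)@np.array([u,v,1.]); return o+r*(h-o[2])/r[2]
E
python3 - <<'E'
from h import *
for n in("scene","side"):
    p,d,K,T=cam(n); cv2.imwrite(f"pics/{n}0.png",p); np.savez(f"pics/{n}0.npz",p=p,d=d,K=K,T=T); print(n,-T[:3,:3].T@T[:3,3],T[2,:3],K[0,0])
s=status.read_state(); print(s); print(ctrl.tip_extent)
E
```

```text
scene [0.94178817 0.42578091 0.94620637] [-0.35943209 -0.41145009 -0.83756635] 492.9996681371933
side [ 0.30252944 -0.66394235  0.81027769] [ 0.2549121   0.6534944  -0.71271656] 478.81740647260006
{'clock': 0.1, 'joints': array([72.84609423, 19.06758738, -3.70583434, 83.70077377,  1.23763532,
       77.34310616, -5.07027335]), 'joint_velocities': array([ 0.0829291 , -0.10088207, -0.06962905, -0.16285876, -0.05349563,
        0.01432577,  0.0070987 ]), 'joint_efforts': array([ 2.02549913e-03, -6.26749849e+01,  4.96462500e-02, -3.92429173e+01,
        1.63628178e-02,  7.06938139e-03,  7.21628180e-05]), 'ee_pos': array([ 0.17069908, -0.60092583,  0.25560727]), 'tcp_rot': array([[ 2.73277316e-01, -4.02867119e-04,  9.61935209e-01],
       [-9.61934483e-01,  1.18353104e-03,  2.73277605e-01],
       [-1.24857474e-03, -9.99999218e-01, -6.40995884e-05]]), 'wrist_force': array([0.00572802, 1.20060753, 0.5712095 ]), 'wrist_torque': array([ 0.01316612, -0.00150994, -0.0184415 ]), 'finger_gap': 0.08533323724278515}
0.025
```

View pics/scene0.png

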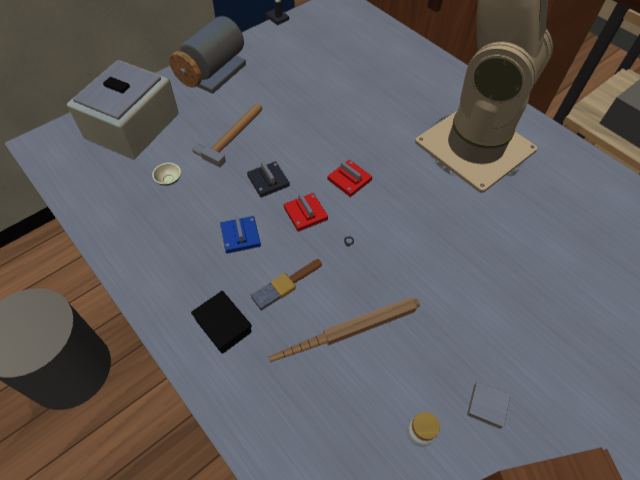

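View pics/side0.png

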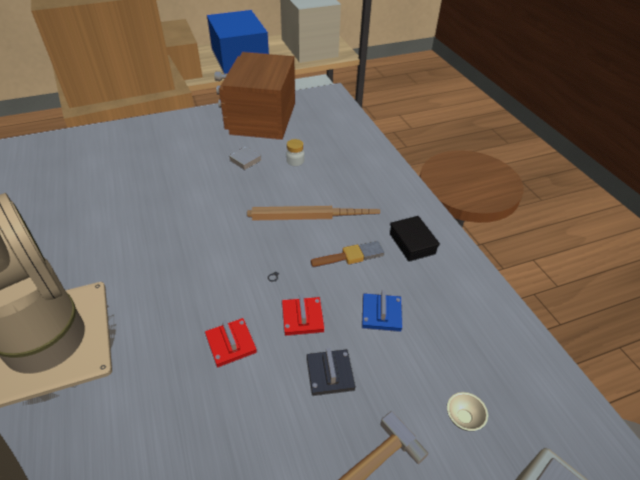

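The scene view shows four fulcrum shapes: dark (268,178), blue (240,233), red (305,211) and red (350,177). Only the dark steel one at (268,178) fits, which is (330,370) in the side view. The mandrel runs from nose (271,358) to pommel (417,303) in the scene view.

```bash
python3 - <<'E'
from h import *
crops=[]
def rect(P):
    (c,s,a)=cv2.minAreaRect((P*1000).astype(np.float32)); return np.round(c,1),np.round(s,1),round(a,1)
for n,fb,mb in(("scene",(240,155,295,200),(262,292,425,368)),("side",(300,340,362,400),(240,198,388,226))):
    z=np.load(f"pics/{n}0.npz"); p,d,K,T=[z[k] for k in "pdKT"]
    for nm,b in(("ful",fb),("man",mb)):
        x0,y0,x1,y1=b; v,u=np.mgrid[y0:y1,x0:x1]; uv=np.c_[u.ravel(),v.ravel()]
        P=pts(d,K,T,uv); hsv=cv2.cvtColor(p,cv2.COLOR_BGR2HSV)[uv[:,1],uv[:,0]]
        if nm=="ful":
            print(n,"top hist",np.histogram(P[:,2],[-.01,.005,.012,.02,.024,.03,.036,.04,.044,.05])[0])
            A=P[(P[:,2]>.012)&(P[:,2]<.02)]; B=P[(P[:,2]>.036)&(P[:,2]<.048)]
            print("plate",rect(A[:,:2]),"blade",rect(B[:,:2]),B.mean(0),len(B))
        else:
            m=(hsv[:,0]>5)&(hsv[:,0]<25)&(hsv[:,1]>60)
            mk=np.zeros(p.shape[:2],np.uint8); mk[uv[m][:,1],uv[m][:,0]]=255
            M=P[m&(P[:,2]>.004)]; print("mandrel",len(M),rect(M[:,:2]),"zpct",np.percentile(M[:,2],[5,50,95]))
            H=M[M[:,2]>.019]; print("handle top",len(H),rect(H[:,:2]),H.mean(0))
            ang=np.linalg.svd(M[:,:2]-M[:,:2].mean(0),full_matrices=False)[2][0]; t=(M[:,:2]-M[:,:2].mean(0))@ang
            print("axis",ang,"ends",M[:,:2].mean(0)+ang*t.min(),M[:,:2].mean(0)+ang*t.max())
            ang=np.linalg.svd(H[:,:2]-H[:,:2].mean(0),full_matrices=False)[2][0]; print("handle axis",ang)
    x0,y0,x1,y1=fb; crops.append(cv2.resize(p[y0-10:y1+10,x0-10:x1+10],(390,390),interpolation=cv2.INTER_CUBIC))
cv2.imwrite("pics/c1.png",np.hstack(crops))
E
```

```text
scene top hist [1555   85  621   31   75   18   20   47    9]
plate (array([ 499.2, -251.8]), array([84. , 79.7]), 76.5) blade (array([ 499.1, -250.7]), array([62.2,  8.8]), 78.0) [ 0.49940776 -0.250265    0.04113903] 76
mandrel 1945 (array([753. , 198.2]), array([523.6, 275. ]), 22.6) zpct [0.01039015 0.02021409 0.02398192]
handle top 1229 (array([755.9, 198.9]), array([519.8, 271.9]), 23.1) [0.58548276 0.18366862 0.02690346]
axis [-0.95078732  0.30984426] ends [0.83590527 0.1008689 ] [0.46388372 0.22210394]
handle axis [-0.97720545  0.21229578]
side top hist [1904  109 1301   64  162   21   38  104    1]
plate (array([ 493.4, -252.8]), array([81.2, 79.7]), 77.8) blade (array([ 493.5, -252.4]), array([61.1,  8.5]), 77.8) [ 0.49326955 -0.25325589  0.04084774] 143
mandrel 1275 (array([ 401.7, -188.3]), array([917.3, 320.5]), 59.0) zpct [0.00664772 0.01857692 0.02294476]
handle top 598 (array([ 395.1, -201.3]), array([901.5, 278.7]), 61.5) [0.56915258 0.17926492 0.02517455]
axis [ 0.95601869 -0.29330575] ends [0.45743447 0.21188948] [0.772017   0.11537582]
handle axis [ 0.00666571 -0.99997778]
```

View pics/c1.png

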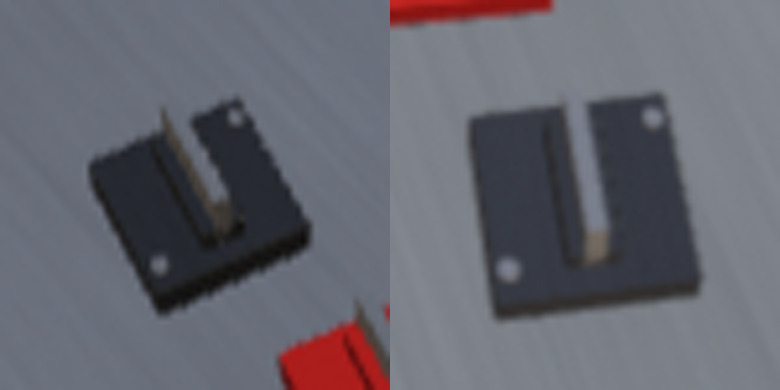

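The crop shows a plain dark base with a steel blade, so this is the fulcrum meant. Next I move above it for a wrist view.

send_rows --moves '[[[0,0.487,0],[-247,-50,408],85],[[0,0.487,0],[-247,-50,408],85],[[0,0.487,0],[-247,-50,408],85],[[0,0.487,0],[-247,-50,408],85],[[0,0.487,0],[-247,-50,408],85],[[0,0.487,0],[-247,-50,408],85],[[0,0.487,0],[-247,-50,408],85],[[0,0.487,0],[-247,-50,408],85],[[0,0.487,0],[-247,-50,408],85],[[0,0.487,0],[-247,-50,408],85],[[0,0.487,0],[-247,-50,408],85],[[0,0.487,0],[-247,-50,408],85],[[0,0.487,0],[-247,-50,408],85]]'

```text
clock: 1.72
ee_pos: [0.4954, -0.2526, 0.3063]
tcp_rot: [[-0.21, -0.0, 0.978], [-0.978, -0.0, -0.21], [0.0, -1.0, 0.0]]
wrist_force: [0.4, 0.2, 0.1]
finger_gap: 0.0849
```

```bash
python3 - <<'E'
from h import *
p,d,K,T=cam("wrist"); cv2.imwrite("pics/w1.png",p); np.savez("pics/w1.npz",p=p,d=d,K=K,T=T)
s=status.read_state(); print(s["clock"],s["ee_pos"],s["tcp_rot"]); print(-T[:3,:3].T@T[:3,3],T[:3,:3])
E
```

```text
1.775 [ 0.49554529 -0.25248673  0.30637072] [[-2.09333442e-01  7.47095009e-05  9.77844315e-01]
 [-9.77844307e-01 -1.65625997e-04 -2.09333428e-01]
 [ 1.46317244e-04 -9.99999983e-01  1.07725320e-04]]
[ 0.56928414 -0.26846872  0.42442088] [[-2.09517714e-01 -9.77804609e-01  6.88901859e-04]
 [-9.33273445e-01  2.00185958e-01  2.98205062e-01]
 [-2.91724192e-01  6.18363089e-02 -9.54501580e-01]]
```

View pics/w1.png

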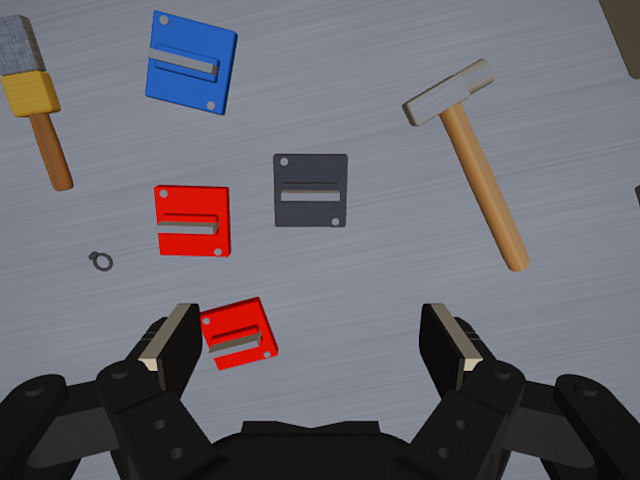

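Fulcrum at (310,190), with its blade along image x. Along the mandrel's intended line (image column ~310, up and down) the space is clear: red blocks to the left, hammer to the right.

send_rows --moves '[[[0,0.09,0],[-436,0,-7],85],[[0,0.09,0],[-436,0,-7],85],[[0,0.09,0],[-436,0,-7],85],[[0,0.09,0],[-436,0,-7],85],[[0,0.09,0],[-436,0,-7],85],[[0,0.09,0],[-436,0,-7],85],[[0,0.09,0],[-436,0,-7],85],[[0,0.09,0],[-436,0,-7],85],[[0,0.09,0],[-436,0,-7],85],[[0,0.09,0],[-436,0,-7],85]]'

```text
clock: 3.02
ee_pos: [0.5802, 0.1741, 0.3063]
tcp_rot: [[-0.298, 0.0, 0.955], [-0.955, -0.001, -0.298], [0.001, -1.0, 0.0]]
wrist_force: [0.7, 0.2, -0.3]
finger_gap: 0.085
```

```bash
python3 - <<'E'
from h import *
z=np.load("pics/w1.npz"); p,d,K,T=[z[k] for k in "pdKT"]
v,u=np.mgrid[145:235,265:358]; uv=np.c_[u.ravel(),v.ravel()]; P=pts(d,K,T,uv)
def rect(P): c,s,a=cv2.minAreaRect((P*1000).astype(np.float32)); return np.round(c,1),np.round(s,1),round(a,1)
A=P[(P[:,2]>.012)&(P[:,2]<.02)];B=P[(P[:,2]>.036)&(P[:,2]<.048)]
print("plate",rect(A[:,:2]),np.median(A[:,2]),"blade",rect(B[:,:2]),np.median(B[:,2]),len(B))
p,d,K,T=cam("wrist"); cv2.imwrite("pics/w2.png",p); np.savez("pics/w2.npz",p=p,d=d,K=K,T=T)
hsv=cv2.cvtColor(p,cv2.COLOR_BGR2HSV); m=cv2.inRange(hsv,(5,60,40),(25,255,255)); n,l,st,c=cv2.connectedComponentsWithStats(m)
for i in range(1,n):
    if st[i,4]<800: continue
    v,u=np.where(l==i); M=pts(d,K,T,np.c_[u,v]); M=M[(M[:,2]>.003)&(M[:,2]<.05)]
    if len(M)<500: continue
    print(st[i],c[i]); mu=M[:,:2].mean(0); a=np.linalg.svd(M[:,:2]-mu,full_matrices=False)[2][0]; a*=np.sign(a[0]); t=(M[:,:2]-mu)@a
    print(" axis",a,"ends",mu+a*t.min(),mu+a*t.max(),np.ptp(t),"z",np.percentile(M[:,2],[2,50,90]))
    H=M[M[:,2]>.019]; q=(M[:,:2]-mu)@np.array([-a[1],a[0]]); tt=t-t.min()
    for k in np.arange(0,.34,.02):
        s=(tt>=k)&(tt<k+.02); 
        if s.sum()>5: print("  %.2f w[%.1f %.1f] z %.1f"%(k,*(1e3*np.percentile(q[s],[1,99])),1e3*np.percentile(M[s,2],90)))
s=status.read_state(); print(s["clock"],s["ee_pos"],s["tcp_rot"])
E
```

```text
plate (array([ 494.3, -252.8]), array([80.1, 79.3]), 77.7) 0.016564975932368387 blade (array([ 494.3, -252.6]), array([59.8,  8. ]), 77.7) 0.04244764486543125 516
[ 291    0   25  300 6230] [302.63049759 158.99871589]
 axis [ 0.95081226 -0.30976773] ends [0.45996032 0.22150675] [0.75736842 0.12461335] 0.3127937150641279 z [0.01453874 0.02213883 0.0234476 ]
  0.00 w[-11.9 12.6] z 23.1
  0.02 w[-12.9 12.6] z 23.6
  0.04 w[-12.6 12.5] z 23.7
  0.06 w[-12.3 12.5] z 23.6
  0.08 w[-12.0 12.4] z 23.6
  0.10 w[-12.8 12.4] z 23.6
  0.12 w[-12.5 12.3] z 23.6
  0.14 w[-12.2 12.3] z 23.6
  0.16 w[-12.0 12.2] z 23.7
  0.18 w[-12.6 12.2] z 23.7
  0.20 w[-12.3 12.1] z 23.5
  0.22 w[-9.0 9.4] z 21.6
  0.24 w[-8.8 8.4] z 21.0
  0.26 w[-7.5 8.4] z 20.0
  0.28 w[-7.3 7.5] z 19.5
  0.30 w[-6.1 6.5] z 18.7
[ 422   47   49  125 3440] [449.48488372  98.40639535]
 axis [ 0.99840672 -0.0564271 ] ends [0.55379409 0.01495338] [0.67310695 0.00821015] 0.1195032632785606 z [0.00974633 0.01976895 0.02128893]
  0.00 w[-10.5 7.4] z 20.6
  0.02 w[-10.2 7.6] z 20.7
  0.04 w[-10.2 7.4] z 20.7
  0.06 w[-13.4 12.0] z 20.
[... 285 characters left out ...]
2 w[-1.3 1.4] z 21.8
  0.04 w[-1.3 1.3] z 20.5
  0.06 w[-1.5 1.4] z 19.7
  0.08 w[-1.3 1.6] z 18.7
  0.10 w[-1.2 1.4] z 17.9
  0.12 w[-1.6 1.2] z 16.4
  0.14 w[-1.6 1.1] z 15.7
  0.16 w[-1.4 7.2] z 14.2
[500 456  51  24 879] [525.13765643 469.63822526]
 axis [0.23927393 0.9709521 ] ends [ 0.09600782 -0.03286963] [0.11230329 0.0332559 ] 0.06810379884987079 z [0.0038907  0.01232699 0.01354189]
  0.00 w[-15.9 17.5] z 13.6
  0.02 w[-14.3 16.2] z 13.4
  0.04 w[-10.2 14.2] z 13.5
  0.06 w[-4.4 13.9] z 13.6
3.075 [0.58021657 0.17409534 0.30642428] [[-2.98030480e-01  3.69441432e-04  9.54556283e-01]
 [-9.54556168e-01 -7.40035098e-04 -2.98030157e-01]
 [ 5.96300464e-04 -9.99999658e-01  5.73205612e-04]]
```

View pics/w2.png

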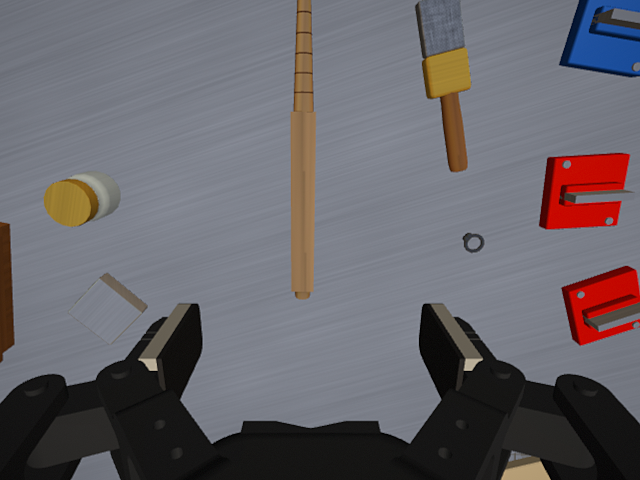

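The mandrel's handle is centred near column 302, pommel end at (302,297), nose up. I check how far the fingertips reach at the grasp opening before descending.

send_rows --moves '[[[0,0.0125,0],[-7.8,100,-4.8],30],[[0,0.0125,0],[-7.8,100,-4.8],30],[[0,0.0125,0],[-7.8,100,-4.8],30],[[0,0.0125,0],[-7.8,100,-4.8],30],[[0,0.0125,0],[-7.8,100,-4.8],30],[[0,0.0125,0],[-7.8,100,-4.8],30],[[0,0.0125,0],[-7.8,100,-4.8],30]]'

```text
clock: 3.95
ee_pos: [0.5778, 0.1846, 0.2069]
tcp_rot: [[-0.308, 0.001, 0.951], [-0.951, 0.0, -0.308], [-0.0, -1.0, 0.001]]
wrist_force: [0.8, -0.9, -0.0]
finger_gap: 0.0301
```

```bash
python3 - <<'E'
from h import *
def tips(p,d,K,T,s):
    v,u=np.mgrid[200:480,60:580]; P=pts(d,K,T,np.c_[u.ravel(),v.ravel()]); Q=(P-s["ee_pos"])@s["tcp_rot"]
    q=Q[(abs(Q[:,0])<.06)&(abs(Q[:,2])<.02)&(Q[:,1]<.06)&(Q[:,1]>-.03)]; print("tip y pct",np.percentile(q[:,1],[50,90,98,100]),len(q), "xmin side",np.percentile(abs(q[q[:,1]>np.percentile(q[:,1],80),0]),[2,50,98]))
s=status.read_state(); p,d,K,T=cam("wrist"); np.savez("pics/w3.npz",p=p,d=d,K=K,T=T); print(s["ee_pos"],s["finger_gap"],s["clock"],ctrl.tip_extent); tips(p,d,K,T,s)
z=np.load("pics/w2.npz"); tips(*[z[k] for k in "pdKT"],dict(ee_pos=np.array([.58022,.17410,.30642]),tcp_rot=np.array([[-.29803,0,.95456],[-.95456,0,-.29803],[0,-1,0]])))
hsv=cv2.cvtColor(p,cv2.COLOR_BGR2HSV); m=cv2.inRange(hsv,(5,60,40),(25,255,255)); n,l,st,c=cv2.connectedComponentsWithStats(m)
for i in range(1,n):
    if st[i,4]<3000: continue
    v,u=np.where(l==i); P=pts(d,K,T,np.c_[u,v]); Q=(P-s["ee_pos"])@s["tcp_rot"]; Q=Q[(P[:,2]>.018)&(P[:,2]<.04)]
    for a in np.arange(-.06,.15,.03):
        k=(Q[:,2]>a)&(Q[:,2]<a+.03)
        if k.sum()>20: print(i,round(a,2),np.percentile(Q[k,0],[1,99])*1e3)
E
```

```text
[0.57783576 0.18461645 0.20687476] 0.03008984889910502 3.95 0.025
tip y pct [-0.0188244   0.00944367  0.01813089  0.02448887] 10785 xmin side [0.01464227 0.01811314 0.02812509]
tip y pct [-0.01233942  0.00384821  0.00911416  0.01242095] 8551 xmin side [0.04186728 0.04281788 0.05471104]
1 -0.06 [-11.16849247  13.93469346]
1 -0.03 [-10.84800194  14.12055146]
1 0.0 [-11.27365201  13.98438947]
1 0.03 [-11.02270652  14.19388991]
1 0.06 [-10.78559999  13.93491862]
1 0.09 [-5.95851132  9.21616863]
1 0.12 [-4.34196981  8.20448061]
4 0.03 [157.21705586 175.0455763 ]
4 0.06 [150.21870809 168.03366942]
4 0.09 [128.00963207 167.66329772]
4 0.12 [123.30530119 165.33524094]
```

send_rows --moves '[[[0,0,0],[1.4,100,0],60],[[0,0,0],[1.4,150,0],60],[[0,0,0],[1.4,170,0],60],[[0,0,0],[1.4,177,0],60],[[0,0,0],[1.4,177,0],60],[[0,0,0],[1.4,177,0],60],[[0,0,0],[1.4,177,0],60]]'

```text
clock: 4.88
ee_pos: [0.5782, 0.1835, 0.031]
tcp_rot: [[-0.308, 0.003, 0.951], [-0.951, 0.0, -0.308], [-0.001, -1.0, 0.002]]
wrist_force: [0.4, 0.8, 0.2]
finger_gap: 0.0599
```

```bash
cat >> h.py <<'E'
def feel(n,show=True):
    F=[];M=[]
    for _ in range(n):
        optics.camera("wrist"); s=status.read_state(); R=s["tcp_rot"]; F.append(s["wrist_force"]); M.append(s["wrist_torque"]@R)
    F=np.array(F);M=np.array(M); np.set_printoptions(suppress=True,precision=4)
    print(s["clock"],"tcp",s["ee_pos"],"gap",s["finger_gap"]); print("F world",F.mean(0),"sd",F.std(0)); print("M tool",M.mean(0),"sd",M.std(0))
    return F.mean(0),M.mean(0)
E
python3 -c "
from h import *
feel(20)"
```

```text
5.875 tcp [0.5772 0.1832 0.0293] gap 0.06004581235396871
F world [ 0.0239  0.0611 -0.173 ] sd [0.4277 0.4301 0.3657]
M tool [-0.0037 -0.0037  0.0018] sd [0.0407 0.0347 0.0193]
```

send_rows --moves '[[[0,0,0],[0,0,0],20],[[0,0,0],[0,0,0],20],[[0,0,0],[0,0,0],20],[[0,0,0],[0,0,0],20],[[0,0,0],[0,0,0],20],[[0,0,0],[0,0,0],20],[[0,0,0],[0,-30,0],20],[[0,0,0],[0,-80,0],20],[[0,0,0],[0,-100,0],20],[[0,0,0],[0,-100,0],20],[[0,0,0],[0,-100,0],20],[[0,0,0],[0,-100,0],20],[[0,0,0],[0,-100,0],20]]'

```text
clock: 7.5
ee_pos: [0.5768, 0.1831, 0.1282]
tcp_rot: [[-0.308, -0.001, 0.952], [-0.952, -0.0, -0.308], [0.001, -1.0, -0.001]]
wrist_force: [0.8, 0.0, -4.0]
finger_gap: 0.0246
```

```bash
python3 -c "
from h import *
f,m=feel(40)
p,d,K,T=cam('wrist');cv2.imwrite('pics/w4.png',p)
print(status.read_state()['tcp_rot'])"
```

```text
9.5 tcp [0.5772 0.1833 0.1293] gap 0.02466421762814187
F world [ 0.1449 -0.015  -3.0876] sd [0.4189 0.3991 0.6742]
M tool [-0.0903  0.001   0.0068] sd [0.0324 0.0278 0.0293]
[[-0.3076  0.      0.9515]
 [-0.9515 -0.0001 -0.3076]
 [ 0.0001 -1.      0.    ]]
```

View pics/w4.png

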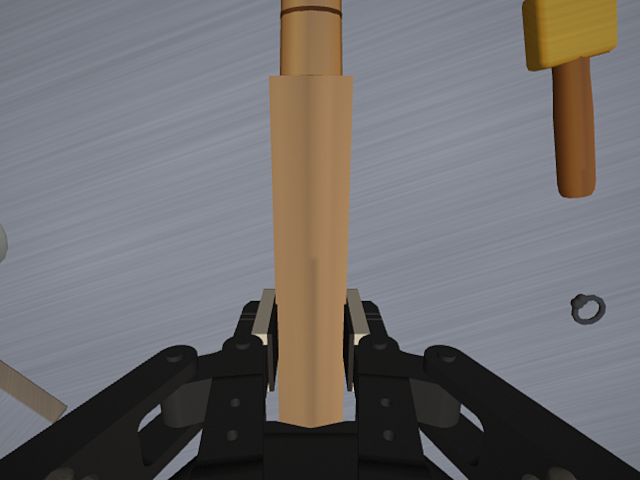

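Gripped and held, centred. Reading the moment: balance ≈ 29 mm toward the nose from the grip. I carry it to the fulcrum, staying high.

send_rows --moves '[[[0,-0.02,0],[50,0,3],20],[[0,-0.04,0],[100,0,6],20],[[0,-0.06,0],[150,0,9],20],[[0,-0.08,0],[200,0,12],20],[[0,-0.098,0],[250,0,15],20],[[0,-0.098,0],[300,0,18],20],[[0,-0.098,0],[350,0,21],20],[[0,-0.098,0],[400,0,24],20],[[0,-0.098,0],[430,0,26],20],[[0,-0.098,0],[443,0,26.6],20],[[0,-0.098,0],[443,0,26.6],20],[[0,-0.098,0],[443,0,26.6],20],[[0,-0.098,0],[443,0,26.6],20],[[0,-0.098,0],[443,0,26.6],20]]'

```text
clock: 11.3
ee_pos: [0.4665, -0.2457, 0.1293]
tcp_rot: [[-0.212, 0.0, 0.977], [-0.977, 0.0, -0.212], [-0.0, -1.0, 0.0]]
wrist_force: [0.6, 0.1, -3.9]
finger_gap: 0.0247
```

```bash
cat >> h.py <<'E'
def tilt():
    s=status.read_state(); p,d,K,T=cam("wrist"); v,u=np.mgrid[60:300,285:340]; P=pts(d,K,T,np.c_[u.ravel(),v.ravel()]); Q=(P-s["ee_pos"])@s["tcp_rot"]
    k=(abs(Q[:,0])<.008)&(Q[:,2]>.02)&(Q[:,2]<.075)&(Q[:,1]>-.01)&(Q[:,1]<.03); Q=Q[k]; a=np.polyfit(Q[:,2],Q[:,1],1); h=P[k][:,2]
    print("top slope mrad",a[0]*1e3,"y at 0 (mm)",a[1]*1e3,len(Q), "tool z vec",s["tcp_rot"][:,2])
    return p,d,K,T,s
E
python3 -c "
from h import *
f,m=feel(30)
p,d,K,T,s=tilt()
for n in ('scene','side'):
    p,d,K,T=cam(n); np.savez(f'pics/{n}1.npz',p=p,d=d,K=K,T=T)
    for r in ((.0,),):
        t=s['ee_pos']; print(n,(K@(T[:3,:3]@t+T[:3,3])/ (T[:3,:3]@t+T[:3,3])[2])[:2])
    cv2.imwrite(f'pics/{n}1.png',p)
"
```

```text
12.8 tcp [ 0.4662 -0.2464  0.1293] gap 0.024741333473641266
F world [ 0.1072 -0.0271 -3.1817] sd [0.5341 0.5572 0.6315]
M tool [-0.0799 -0.0056  0.0008] sd [0.0308 0.0247 0.0239]
top slope mrad 2.588666946338037 y at 0 (mm) 7.041071513428832 7491 tool z vec [ 0.977  -0.213   0.0001]
scene [277.2056 138.9568]
side [315.3274 336.7638]
```

send_rows --moves '[[[0,0,0],[0,30,0],20],[[0,0,0],[0,45,0],20],[[0,0,0],[0,52,0],20],[[0,0,0],[0,54,0],20],[[0,0,0],[0,55,0],20],[[0,0,0],[0,56,0],20],[[0,0,0],[0,56,0],20],[[0,0,0],[0,56,0],20],[[0,0,0],[0,56,0],20]]'

```text
clock: 14.08
ee_pos: [0.4663, -0.2465, 0.0734]
tcp_rot: [[-0.213, 0.0, 0.977], [-0.977, -0.0, -0.213], [0.0, -1.0, 0.0]]
wrist_force: [0.9, 0.2, -2.2]
finger_gap: 0.0246
```

```bash
python3 -c "
from h import *
feel(4)"
```

```text
14.275 tcp [ 0.4662 -0.2464  0.0734] gap 0.024616679646527362
F world [ 0.4261  0.0527 -3.116 ] sd [0.2631 0.1402 0.618 ]
M tool [-0.0919 -0.0008 -0.009 ] sd [0.0013 0.0288 0.0126]
```

send_rows --moves '[[[0,0,0],[0,0.4,0],20],[[0,0,0],[0,0.8,0],20],[[0,0,0],[0,1.2,0],20],[[0,0,0],[0,1.2,0],20]]'

```text
clock: 14.78
ee_pos: [0.4662, -0.2464, 0.0721]
tcp_rot: [[-0.213, -0.0, 0.977], [-0.977, -0.0, -0.213], [0.0, -1.0, -0.0]]
wrist_force: [-0.5, -0.1, -3.0]
finger_gap: 0.0246
```

```bash
python3 -c "
from h import *
feel(4)"
```

```text
14.975 tcp [ 0.4663 -0.2464  0.0721] gap 0.024491334706495033
F world [ 0.3171 -0.0372 -3.3153] sd [0.506  0.2828 0.4964]
M tool [-0.0981 -0.0028 -0.0215] sd [0.0238 0.0254 0.0087]
```

Not yet in contact; continue in 0.3 mm steps.

send_rows --moves '[[[0,0,0],[0,0.3,0],20],[[0,0,0],[0,0.6,0],20],[[0,0,0],[0,0.6,0],20]]'

```text
clock: 15.35
ee_pos: [0.4663, -0.2465, 0.0716]
tcp_rot: [[-0.213, 0.0, 0.977], [-0.977, -0.0, -0.213], [0.0, -1.0, 0.0]]
wrist_force: [-1.7, 0.9, -2.2]
finger_gap: 0.0246
```

```bash
python3 -c "
from h import *
feel(4)"
```

```text
15.55 tcp [ 0.4662 -0.2464  0.0716] gap 0.024749355324558308
F world [-1.5308  0.3369 -0.6096] sd [0.3551 0.1671 0.2884]
M tool [-0.2646 -0.0076  0.0489] sd [0.0248 0.0406 0.0122]
```

send_rows --moves '[[[0,0,0],[0,0.3,0],20],[[0,0,0],[0,0.3,0],20]]'

```text
clock: 15.8
ee_pos: [0.4662, -0.2465, 0.0715]
tcp_rot: [[-0.213, -0.0, 0.977], [-0.977, -0.0, -0.213], [0.0, -1.0, -0.0]]
wrist_force: [-3.7, 1.6, 4.3]
finger_gap: 0.025
```

```bash
python3 -c "
from h import *
feel(4)"
```

```text
16.0 tcp [ 0.4662 -0.2464  0.0714] gap 0.024442847294299085
F world [-4.0875  1.3614  5.0986] sd [0.3953 0.2733 0.1497]
M tool [-0.8444 -0.057   0.1806] sd [0.0444 0.0113 0.0216]
```

Contact felt (~8 N). I ease off and measure the blade relative to the tool from the current view.

send_rows --moves '[[[0,0,0],[0,-1.5,0],20],[[0,0,0],[0,-1.5,0],20],[[0,0,0],[0,-1.5,0],20]]'

```text
clock: 16.38
ee_pos: [0.4662, -0.2464, 0.0725]
tcp_rot: [[-0.213, -0.0, 0.977], [-0.977, 0.0, -0.213], [-0.0, -1.0, -0.0]]
wrist_force: [-0.3, 0.2, -3.6]
finger_gap: 0.0247
```

```bash
python3 -c "
from h import *
feel(25)
p,d,K,T,s=tilt(); cv2.imwrite('pics/w5.png',p)
v,u=np.mgrid[0:480,120:520]; P=pts(d,K,T,np.c_[u.ravel(),v.ravel()]); Q=(P-s['ee_pos'])@s['tcp_rot']
k=(abs(P[:,2]-.0415)<.004)&(abs(Q[:,0])>.016)&(abs(Q[:,0])<.032)&(Q[:,2]>.01)&(Q[:,2]<.05); q=Q[k]
for sg in(-1,1):
    w=q[q[:,0]*sg>0]
    if len(w)>3: print(sg,len(w),'x',np.percentile(w[:,0],[2,98]),'z',np.percentile(w[:,2],[2,50,98]),'h',np.median(P[k][q[:,0]*sg>0,2]))
"
```

```text
17.625 tcp [ 0.4662 -0.2464  0.0727] gap 0.024730408715769852
F world [ 0.0372  0.1043 -3.0783] sd [0.4479 0.5112 0.5175]
M tool [-0.0809 -0.0089  0.0018] sd [0.0269 0.0224 0.0312]
top slope mrad 2.7120053282821757 y at 0 (mm) 7.026532258421081 7487 tool z vec [ 0.977  -0.2131  0.    ]
-1 740 x [-0.0299 -0.0164] z [0.0248 0.0294 0.0328] h 0.042412872818056765
1 726 x [0.0162 0.0296] z [0.0248 0.0294 0.0328] h 0.042449251640060144
```

View pics/w5.png

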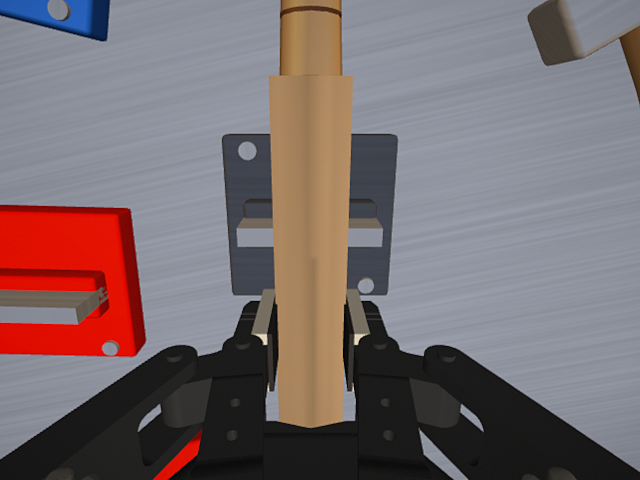

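Blade centre lies 28.8 mm ahead of the grip; balance estimate over 103 samples is 27.2 mm. Shift 1.6 mm noseward, touch down, and check the forces before releasing.

send_rows --moves '[[[0,0,0],[0,0,1.6],20],[[0,0,0],[0,0,1.6],20],[[0,0,0],[0,0.6,1.6],20],[[0,0,0],[0,1.0,1.6],20],[[0,0,0],[0,1.25,1.6],20],[[0,0,0],[0,1.25,1.6],20],[[0,0,0],[0,1.25,1.6],20]]'

```text
clock: 18.55
ee_pos: [0.4678, -0.2468, 0.0716]
tcp_rot: [[-0.213, -0.0, 0.977], [-0.977, -0.0, -0.213], [0.0, -1.0, -0.0]]
wrist_force: [-2.2, 0.9, -0.4]
finger_gap: 0.025
```

```bash
python3 -c "
from h import *
feel(5)"
```

```text
18.8 tcp [ 0.4678 -0.2468  0.0716] gap 0.02497489011990848
F world [-2.4965  1.0685  1.0284] sd [0.5642 0.5534 0.481 ]
M tool [-0.5532 -0.0265  0.0979] sd [0.0626 0.0148 0.0332]
```

send_rows --moves '[[[0,0,0],[0,-0.1,0],20],[[0,0,0],[0,-0.1,0],26.5],[[0,0,0],[0,-0.1,0],26.5]]'

```text
clock: 19.18
ee_pos: [0.4682, -0.2469, 0.0718]
tcp_rot: [[-0.213, 0.001, 0.977], [-0.977, -0.0, -0.213], [0.0, -1.0, 0.001]]
wrist_force: [-0.1, 0.3, -0.2]
finger_gap: 0.0265
```

```bash
python3 -c "
from h import *
tilt(); feel(3);tilt()"
```

```text
top slope mrad 3.776153906906114 y at 0 (mm) 7.198726180279369 7522 tool z vec [ 0.97705216 -0.21299774  0.00101922]
19.375 tcp [ 0.468  -0.2468  0.0716] gap 0.026305471302841936
F world [ 0.0041 -0.2297 -0.1251] sd [0.2663 0.1499 0.2799]
M tool [-0.012   0.0123 -0.0063] sd [0.0165 0.0136 0.0078]
top slope mrad 0.5614729932903649 y at 0 (mm) 7.104583662705496 7553 tool z vec [ 0.977  -0.2131  0.0004]
```

Weight has transferred (wrist force ≈ 0) and it stays level. Open further in steps.

send_rows --moves '[[[0,0,0],[0,0,0],28],[[0,0,0],[0,0,0],29],[[0,0,0],[0,0,0],29]]'

```text
clock: 19.8
ee_pos: [0.4678, -0.2468, 0.0716]
tcp_rot: [[-0.213, 0.0, 0.977], [-0.977, -0.0, -0.213], [0.0, -1.0, 0.0]]
wrist_force: [-0.5, -0.3, -0.4]
finger_gap: 0.0294
```

```bash
python3 -c "
from h import *
tilt(); feel(4);tilt()"
```

```text
top slope mrad -0.29199341693949343 y at 0 (mm) 7.0702150503094625 7512 tool z vec [ 9.77048198e-01 -2.13018340e-01  7.08423097e-05]
20.05 tcp [ 0.4678 -0.2468  0.0716] gap 0.029152750111126304
F world [-0.563  -0.1695 -0.0831] sd [0.5831 0.4005 0.6417]
M tool [-0.0112  0.022  -0.0022] sd [0.0298 0.0319 0.0139]
top slope mrad -0.2504966593675016 y at 0 (mm) 7.037710339183799 7509 tool z vec [ 0.977  -0.2131  0.    ]
```

Free and level (slope −0.3 mrad, steady). Open and retreat straight up.

send_rows --moves '[[[0,0,0],[0,0,0],45],[[0,0,0],[0,0,0],50],[[0,0,0],[0,-8,0],50],[[0,0,0],[0,-30,0],50],[[0,0,0],[0,-70,0],50],[[0,0,0],[0,-120,0],50],[[0,0,0],[0,-160,0],50],[[0,0,0],[0,-160,0],50],[[0,0,0],[0,-160,0],50],[[0,0,0],[0,-160,0],50]]'

```text
clock: 21.35
ee_pos: [0.4672, -0.2465, 0.2304]
tcp_rot: [[-0.213, -0.002, 0.977], [-0.977, 0.001, -0.213], [-0.001, -1.0, -0.002]]
wrist_force: [0.6, -0.2, -0.4]
finger_gap: 0.0496
```

```bash
python3 -c "
from h import *
for i in range(3):
    s=status.read_state(); p,d,K,T=cam('wrist')
    hsv=cv2.cvtColor(p,cv2.COLOR_BGR2HSV); m=cv2.inRange(hsv,(5,60,40),(25,255,255)); n,l,st,c=cv2.connectedComponentsWithStats(m)
    P=pts(d,K,T,np.argwhere(l>0)[:,::-1]); Q=(P-s['ee_pos'])@s['tcp_rot']; k=(abs(Q[:,0])<.02)&(P[:,2]>.05)&(P[:,2]<.08)&(Q[:,2]<.075); a=np.polyfit(Q[k,2],P[k,2],1); b=np.polyfit(Q[k,2],Q[k,0],1)
    print(s['clock'],k.sum(),'tilt',a[0],'top z at edge',np.polyval(a,.027),'lateral',b, 'zrange',Q[k,2].min(),Q[k,2].max())
p,d,K,T=cam('side'); cv2.imwrite('pics/side2.png',cv2.resize(p[250:450,180:480],(750,500)))
"
```

```text
21.35 7468 tilt 0.0016411818268278753 top z at edge 0.06459812542159311 lateral [0.0010718 0.0005467] zrange -0.12250957681054546 0.07436277486570994
21.4 7467 tilt 0.003594219835615615 top z at edge 0.06459671969237799 lateral [0.00103692 0.00054222] zrange -0.12249980979081186 0.07436578798916132
21.45 7475 tilt 0.0028360273057516047 top z at edge 0.0645740136110885 lateral [0.00112069 0.00053583] zrange -0.12282744415271846 0.07438516000338707
```

View pics/side2.png

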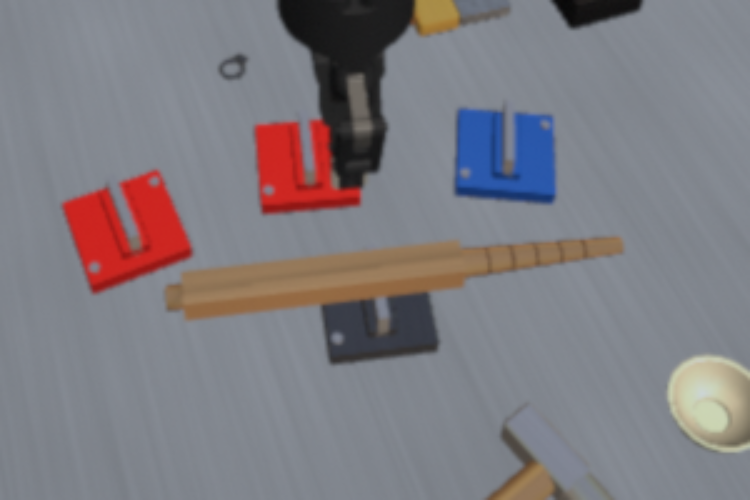

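The mandrel lies level on the dark fulcrum's blade, clear of everything else. The gripper is about 150 mm above it. Handing in.

```bash
python3 -c "
from h import *
print(job.close_job())"
```

```text
the job is handed in; nothing more can be done
None
```

The mandrel is balanced level on the dark steel fulcrum's edge, released and at rest. I handed the job in at about 21.5 s of the 72 s allowed. The hand-in gives no verdict.

- **Finding the balance point:** I gripped the handle about 12 mm to the nose side of its origin and lifted it. From the wrist moment, the balance point came out about 27 mm further toward the nose, roughly +39 mm from the mandrel's origin. The mandrel weighed about 3.1 N.
- **Placing it:** I touched the handle down at about 8 N. I then backed off, shifted it 1.6 mm toward the nose and set it down again at about 4 N. I opened the fingers in small steps, checking tilt and force each time.
- **Last checks:** After I retreated, the tilt was 2–4 mrad. The handle's top was 64.6 mm above the bench; 64 mm is expected. Sideways offset was under 1 mm and the squareness error about 1 mrad. It held through three readings over 0.1 s.
- **Bystanders:** The last side view showed the mandrel touching nothing but the blade. The bystanders in that view looked undisturbed, but I did not measure their positions again.
- **Disagreements:** The scene camera put the fulcrum about 5 mm further out in x than the side and wrist cameras; I used the wrist values. During contact the moment readings were dominated by sideways force, so I worked out the balance point only from readings with the mandrel hanging free.

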